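Load the slide carrier under the reader head

ROBOT

A 6-joint arm with a two-finger parallel gripper is mounted at the origin on a cart in front of the work surface, level with it; the furniture and walls round the work are solid. World frame = base frame: x ahead of the robot, y to its left, z up, the work surface at z = 0. Lengths are in m, angles in rad, forces in N, time in s.
With the tool pointing down it reaches from about 0.3 to 0.875 m from the base axis. Payload 6.4 kg.
Tool frame: the origin (TCP) lies between the finger pads; the fingertips stand 25 mm ahead of it and the grasp point (between the pads) lies 6 mm ahead of it; z points along the fingers, y is the line along which they close (so a half turn about z gives the same grasp; the last joint's range is limited). The gripper opens to 85 mm and grips with 20 to 120 N. Pads are 22 mm wide; open, the fingers measure 114 mm over their backs; the gripper's body (76 mm by 85 mm) begins 54 mm behind the grasp point. The pads swing forward as they close: fully open they stand 13 mm farther back than shut.
Start: joints at [-1.416, 0.181, 1.607, -0, 1.354, -0.206], TCP at [0.203, -0.538, 0.234] pointing down, gripper open.
Joint ranges: [-2.99, 2.99], [-0.89, 2.07], [0.3, 2.58], [-1.14, 4.28], [0, 2.63], [-3.12, 3.12]. Speed limits (rad/s): [2.57, 2.57, 3.01, 3.14, 3.14, 3.14].

INTERFACE

Orientations are given as a unit quaternion [w, x, y, z].
In Python, from bench import ctrl gives the robot as it stands.
- The arm moves only by the tool servo_tool, never from a script. Its argument "series" is text: rows parted by semicolons, each of 7 numbers parted by spaces: the gripper command: -1 is fully open, 1 is shut, values between are in proportion, then the shift along the tool's x, y, z in m, then the turn, a rotation vector about the tool's x, y, z in degrees. A call has 1 to 12 rows; each row is the pose to reach, as a shift and turn from the pose commanded when the call began, along the tool's axes at that moment; what a row does not reach only later rows make up. A row lasts 1/12 s, in which the tool goes at most 41.7 mm and 7.16 degrees, less where a joint would pass 70% of its speed; a pose out of reach is approached as far as the arm can. A call with a gripper value outside its range is refused whole. The fingers move at their own pace and stop on an object; the grip force is fixed at half the most. Time passes only in rows, so rows that repeat a pose let the fingers close. It gives the time, the measured TCP pose, the force, the opening and the grip force at its end, in the units of the state.
- ctrl.get_obs(): the state, without advancing time (a new reading comes with each control period).
- ctrl.camera(name): name is "scene" or "top" or "wrist"; returns a dict with "img" (420x560x3 uint8, red, green, blue), "z_map" (420x560 float32, m along the optical axis (not along the pixel's ray), 0 where there is no reading), "fovy" (degrees; the focal length in pixels is half the picture's height over the tangent of half this angle, whatever the lens; pixels are square), "cx", "cy" (the principal point, pixels), "extrinsics" (4x4, takes a point from camera to world coordinates); the wrist camera has in their place "T_tool_cam" (4x4, takes a point from camera to tool coordinates, whose origin is the TCP and whose axes are the flange's). Camera axes: x right, y down, z forward; pixel columns grow to the right and rows downward; lengths in m; the calibration is good to about 2 mm. The wrist camera is an equidistant fisheye: a pixel r from the principal point sees the ray r / f radians off the axis. A picture is of the moment at which its call begins: read the wrist's pose just before it.
- ctrl.hand_in(): hands the job in; it is judged then, once.
The state is a dict: "time_s": time; "q": joint angles; "dq": joint speeds; "joint_efforts": joint torques, N m; "eef_pos": TCP position; "eef_rot": TCP orientation; "wrist_force": force on the tool from outside, world axes, zero at the start; "torque": the same for the moment, N m; "opening": opening from 0.0 (shut) to 1.0 (fully open); "grasp_force": force on a finger pad.
Only numpy, scipy, OpenCV 4.12 (cv2) and the standard library are available. Lean on these libraries where they do the work, as an engineer would, in place of code of your own. Each camera call takes 0.05 s, during which the arm holds its last target. There are 200 camera calls.

TASK

Pick up the slide carrier by its upright handle, lay it in the guide lane of the slide reader with its low end (the one without the handle) towards the low head, and push it in under the head until it is fully home, pressed well in against the sprung pin of the stop hidden inside. Feel for the stop and push gently: about 15 N is enough and more than 25 N does harm. Let go, leave the carrier seated there, and do not disturb the things standing around.

Things in the scene. Friction and masses are not known exactly. Their poses are not given: they have to be found in the camera images.
- reader: Slide reader, fixed: aluminium deck 8 mm thick, 124 mm wide (x -156 to 119 mm) with two low guide rails and a white head, 100 mm wide, top 62 mm above the bench, over x 20 to 118 mm. Origin: on the bench under the lane's centre line, 20 mm before the head; +x is the push-in direction, z up.
- lane (a point): Open part of the lane: point on its centre line, on the deck (8 mm above the bench), 80 mm before the reader's origin; axes as the reader's. Rails stand 10 mm above the deck, 62 mm apart from reader x = -149 to -51, then taper to 53 mm at x = 0. A carrier centred here ends 30 mm short of the head.
- head: The head; origin at its tunnel mouth: centre line, on the deck, at reader x = 20 mm, axes as the reader's. Tunnel 53 mm wide, ceiling 15 mm above the deck. 18 mm in, a sprung bar presses down on the carrier with 4 N: steady drag of about 4 to 9 N from there. The hidden stop block's face is 46 to 76 mm inside the mouth (different each time, not measured); its sprung pin sticks out 6 mm before it.
- carrier: Low grey slide carrier carrying four glass slides, 0.25 kg or so: a plate 140 (x) x 50 (y) x 12 mm high, its leading 18 mm sloping down to a 10 mm nose, with an upright handle block at its -x end, 24 mm long (x, from -70 to -46), 18 mm wide (y), top at z = 42 mm. Origin: centre of the plate's underside; +x points to the flat leading end that goes under the head first. It starts flat on the bench.
- carrier_grip (a point): Point inside the carrier's handle at which to grip it across its 18 mm width (y): at x = -58, y = 0, z = 30 mm of the carrier.
- seat_pin (a joint): Travel of the sprung pin in the stop: 0 m untouched, 0.006 m pushed right in, where the carrier's front meets the solid stop block. Spring about 1 N at first touch, plus 1 N per mm. The carrier is home when the pin is pushed in more than half way (over 0.003 m); a total push of about 12 to 18 N brings it there. Bearing down on the carrier while pushing adds drag that hides the pin.
- bottle_a: Bystander, leave alone: brown reagent bottle with black cap, 58 mm diameter, 106 high; origin at the centre of its underside.
- bottle_b: Bystander, leave alone: white reagent bottle, 48 mm diameter, 89 high; origin at the centre of its underside.
- bottle_c: Bystander, leave alone: small white reagent bottle, 42 mm diameter, 77 high; origin at the centre of its underside.
- kit_box_c: Bystander, leave alone: flat reagent carton, 66 x 190 x 26 mm; origin at the centre of its underside.
- marker: Bystander, leave alone: marker pen lying down, 17 x 135 x 16 mm; origin at the centre of its underside.
- timer: Bystander, leave alone: bench timer on its back, 72 x 64 x 18 mm; origin at the centre of its underside.
- vial_0: Bystander, leave alone: small capped vial, 15 mm diameter, 41 high; origin at the centre of its underside.

How it is judged:
On the way, in this order (a step that is already met when the one before it is completed fails the run):
1. the carrier lies flat in the lane with its leading end towards the head (y of carrier in the frame of reader between -0.008 and 0.008 m and z of carrier in the frame of reader below 0.0105 m and angle between the x axis of carrier and the x axis of reader, either way round below 0.15 rad and x of carrier in the frame of reader between -0.1 and -0.02 m and x of carrier_grip in the frame of reader below -0.055 m), for 0.1 s.
2. the carrier has pushed the stop's pin more than half way in (y of carrier in the frame of reader between -0.008 and 0.008 m and z of carrier in the frame of reader below 0.0105 m and angle between the x axis of carrier and the x axis of reader, either way round below 0.15 rad and value of joint seat_pin above 0.003 m), for 0.2 s.
At the end, for the whole second after the job is handed in: The carrier lies flat on the deck in the lane under the head, leading end first and in line with the lane (within 8 mm and 0.15 rad), at rest, with the stop's pin still pushed in more than 3 of its 6 mm (all of step 2 and x of carrier in the frame of reader above -0.015 m and x of carrier_grip in the frame of reader below -0.02 m and linear speed of carrier below 0.01 m/s); the robot touches nothing.
It fails at once if the carrier is pressed against the head or the stop inside it with more than 25 N (contact force between carrier and head above 25 N).
It fails at once if the robot itself strikes the reader with more than 15 N (contact force between the arm and reader above 15 N).
It fails at once if a bystander is moved by more than 20 mm (distance of any of bottle_a, bottle_b, bottle_c, kit_box_c, marker, timer, vial_0 from where it was at the start of the episode above 0.02 m).
It also fails if it takes over 72 s, if anything falls off the work surface, if the arm or the gripper's body presses on something with over 40 N, if the wrist force passes 120 N, or if a joint passes its speed limit or range.

## Working session

There is one attempt and no reset: what is moved stays moved. The work goes in short steps, Python scripts to look and compute and a tool call to move; the robot and the scene stay as the last step left them, time stands still between calls to the robot, and variables do not carry over. Pictures are saved under pics/ and viewed, at most 10 in all, crops included, and the job is handed in when it is done.

Besides the shell and the picture viewer there is one more tool, called in YAML: its name, and indented under it one key for each argument. servo_tool: Moves the arm, as the interface text tells. Its arguments: {"type":"object","properties":{"series":{"type":"string"}},"required":["series"]}

```bash
mkdir -p pics; cat > h.py <<'E'
import numpy as np, cv2, pickle
from bench import ctrl
def shot(n,fn):
    o=ctrl.get_obs(); c=ctrl.camera(n); c['obs']=o; pickle.dump(c,open(f'{fn}.pkl','wb')); cv2.imwrite(f'pics/{fn}.png',c['img'][...,::-1]); return c
def load(fn): return pickle.load(open(f'{fn}.pkl','rb'))
def cloud(c):
    z=c['z_map']; f=c['img'].shape[0]/2/np.tan(np.radians(c['fovy']/2))
    v,u=np.mgrid[:z.shape[0],:z.shape[1]]
    P=np.stack([(u-c['cx'])/f*z,(v-c['cy'])/f*z,z],-1)
    T=np.array(c['extrinsics']); W=P@T[:3,:3].T+T[:3,3]; W[z==0]=np.nan; return W
def ray(c,u,v,h):
    f=c['img'].shape[0]/2/np.tan(np.radians(c['fovy']/2)); T=np.array(c['extrinsics'])
    d=T[:3,:3]@np.array([(u-c['cx'])/f,(v-c['cy'])/f,1]); o=T[:3,3]; return o+d*(h-o[2])/d[2]
E
python3 - <<'E'
from h import *
a=shot('top','top0');b=shot('scene','sc0')
o=a['obs'];print({k:np.round(v,3) for k,v in o.items()}); print(np.round(a['extrinsics'],3),a['fovy'],np.round(b['extrinsics'],3))
cv2.imwrite('pics/both.png',np.hstack([cv2.resize(x['img'][...,::-1],(560,420)) for x in (a,)]))
E
```

```text
{'time_s': np.float64(0.0), 'q': array([-1.416,  0.182,  1.608,  0.   ,  1.354, -0.206]), 'dq': array([-0.   , -0.   , -0.001,  0.   ,  0.   ,  0.   ]), 'joint_efforts': array([ 0.0000e+00, -4.4487e+01, -3.5134e+01, -0.0000e+00,  9.0000e-03,
       -0.0000e+00]), 'eef_pos': array([ 0.203, -0.537,  0.233]), 'eef_rot': array([-0.001,  0.984,  0.179,  0.   ]), 'wrist_force': array([-0.451, -0.432, -0.057]), 'torque': array([-0.018, -0.007, -0.021]), 'grasp_force': np.float64(0.0), 'opening': np.float64(0.998)}
[[-0.022 -0.985  0.173  0.233]
 [-1.     0.021 -0.006 -0.036]
 [ 0.002 -0.173 -0.985  1.607]
 [ 0.     0.     0.     1.   ]] 44.54779375635782 [[-0.678 -0.285  0.678 -0.341]
 [-0.735  0.288 -0.614  0.717]
 [-0.02  -0.914 -0.404  0.557]
 [ 0.     0.     0.     1.   ]]
```

View pics/top0.png

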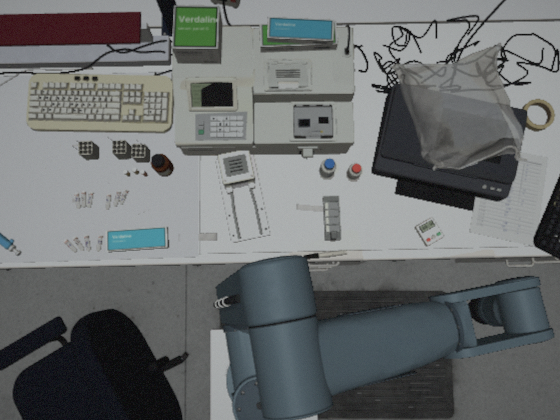

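View pics/sc0.png

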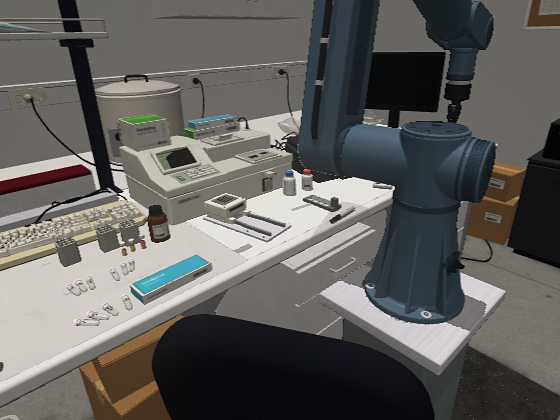

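The top view shows the reader around (240,195), its head at the upper end near (235,168), and the carrier around (332,217). The marker is near (325,255), the bottles at (328,167) and (355,171). Next I'll zoom in.

```bash
python3 - <<'E'
from h import *
a=load('top0')
cv2.imwrite('pics/crop0.png',cv2.resize(a['img'][140:270,200:380,::-1],None,fx=4.4,fy=4.4,interpolation=cv2.INTER_CUBIC))
W=cloud(a)
for u,v in [(235,165),(245,200),(332,215),(332,235),(332,200),(290,220),(328,167),(355,171),(300,150)]: print(u,v,np.round(W[v,u],3))
E
```

```text
235 165 [0.648 0.077 0.059]
245 200 [0.545 0.049 0.014]
332 215 [ 0.491 -0.224  0.016]
332 235 [ 0.424 -0.218  0.043]
332 200 [ 0.54  -0.226  0.011]
290 220 [ 0.48  -0.092 -0.002]
328 167 [ 0.627 -0.209  0.092]
355 171 [ 0.616 -0.293  0.077]
300 150 [ 0.685 -0.126  0.08 ]
```

View pics/crop0.png

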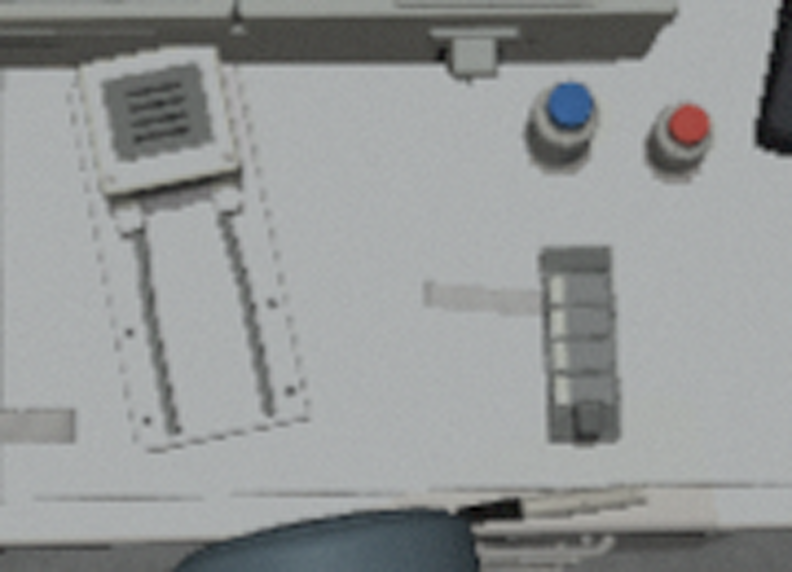

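```bash
cat > m.py <<'E'
from h import *
def rect(P): # min-area rect of xy points, returns centre,long-axis angle,size
    (c,s,ang)=cv2.minAreaRect((P*1000).astype(np.float32)); 
    if s[0]<s[1]: s=s[::-1]; ang+=90
    ang=(ang+90)%180-90
    return np.round(c,1),np.round(s,1),round(ang,2)
def carrier(c,box,zlo=.006,zhi=.02,h=None):
    W=cloud(c); u0,u1,v0,v1=box; m=np.zeros(W.shape[:2],np.uint8); m[v0:v1,u0:u1]=1
    m&=((W[...,2]>zlo)&(W[...,2]<zhi)).astype(np.uint8)
    n,l,s,_=cv2.connectedComponentsWithStats(m); k=1+np.argmax(s[1:,4]); return l==k,W
E
python3 - <<'E'
from m import *
for n,box,hb in (('top0',(315,350,190,243),(200,290,140,250)),('sc0',(295,350,185,220),(195,300,185,250))):
    c=load(n)
    for lab,b,lo,hi in (('carrier',box,.006,.02),('handle',box,.032,.05),('deck',hb,.004,.012),('rails',hb,.014,.022),('head',hb,.05,.07)):
        try:
            m,W=carrier(c,b,lo,hi); P=W[m]; print(n,lab,m.sum(),rect(P[:,:2]),'zmed',np.round(np.median(P[:,2])*1000,1),'mean',np.round(P[:,:2].mean(0)*1000,1))
        except Exception as e: print(n,lab,e)
E
```

```text
top0 carrier 621 (array([ 485.1, -220.5]), array([143.9,  57.7]), 2.83) zmed 12.1 mean [ 487.8 -221.2]
top0 handle 50 (array([ 425.8, -222. ]), array([23. , 18.6]), -3.78) zmed 40.1 mean [ 425.6 -222.2]
top0 deck 1559 (array([552.5,  60.8]), array([289. , 149.6]), 12.13) zmed 8.1 mean [516.   54.2]
top0 rails 72 (array([554. ,  25.9]), array([99.8, 20.9]), 6.41) zmed 18.5 mean [557.4  25.1]
top0 head 1116 (array([640.9,  47.8]), array([279.5, 108.9]), 89.4) zmed 60.5 mean [647.3  71.3]
sc0 carrier 268 (array([ 485.3, -223.6]), array([145.1,  56.1]), -0.7) zmed 12.8 mean [ 479.9 -218.9]
sc0 handle 35 (array([ 425.2, -224.2]), array([22.6, 17.4]), -0.58) zmed 40.7 mean [ 423.9 -222.7]
sc0 deck 934 (array([557.7,  57.8]), array([275.7, 128.9]), 10.92) zmed 9.0 mean [518.3  64.7]
sc0 rails 197 (array([567.6,  96.2]), array([291.3,  39.2]), 17.71) zmed 18.0 mean [562.9  98.3]
sc0 head 708 (array([644.8,  29.4]), array([257.3, 113.9]), -89.17) zmed 60.9 mean [655.4  66.9]
```

servo_tool:
  series: "-1 .03 -.02 0 0 0 0;-1 .06 -.04 0 0 0 4;-1 .095 -.065 .01 0 0 8;-1 .13 -.09 .02 0 0 12;-1 .165 -.112 .035 0 0 16;-1 .2 -.135 .045 0 0 19.6;-1 .235 -.158 .055 0 0 19.6;-1 .27 -.18 .065 0 0 19.6;-1 .3 -.202 .07 0 0 19.6;-1 .32 -.216 .073 0 0 19.6;-1 .32 -.216 .073 0 0 19.6;-1 .32 -.216 .073 0 0 19.6"

```text
time_s: 1.1
eef_pos: [0.4265, -0.2211, 0.1604]
eef_rot: [-0.0, 1.0, 0.011, -0.001]
wrist_force: [-1.0, -0.5, 0.4]
opening: 1.001
grasp_force: 0.0
```

```bash
python3 - <<'E'
from h import *
c=shot('wrist','w1'); o=c['obs']; print(o['time_s'],o['eef_pos'],o['eef_rot'],np.round(c['T_tool_cam'],3),c['fovy'],c['cx'],c['cy'],np.nanmin(c['z_map']),np.nanmax(c['z_map']))
E
```

```text
1.1 [ 0.42645736 -0.22111602  0.16036276] [-4.22971466e-04  9.99935811e-01  1.13073803e-02 -5.82051373e-04] [[ 0.002 -0.953 -0.301  0.076]
 [ 1.     0.002 -0.001 -0.001]
 [ 0.002 -0.301  0.953 -0.139]
 [ 0.     0.     0.     1.   ]] 65.70646984690485 282.7162747569146 211.3856928221415 0.0 1.6096703
```

View pics/w1.png

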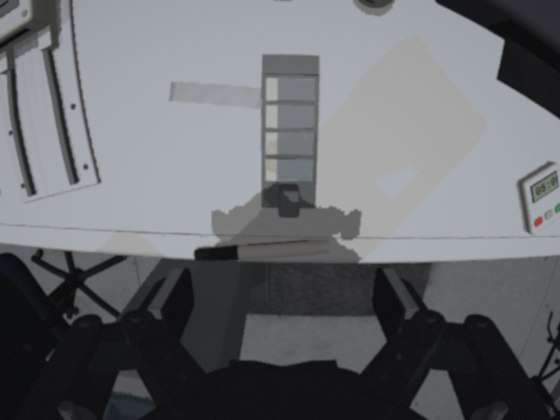

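The wrist view shows the carrier, with plate corners at (262,55), (320,55), (316,207) and (262,207) and the handle near (289,200). The marker lies at row 250, clear of the fingers. I'll convert these pixels.

```bash
cat >> h.py <<'E'
from scipy.spatial.transform import Rotation as R
def wrays(c,uv):
    f=c['img'].shape[0]/2/np.tan(np.radians(c['fovy']/2)); o=c['obs']
    w,x,y,z=o['eef_rot']; Rt=R.from_quat([x,y,z,w]).as_matrix(); T=np.array(c['T_tool_cam'])
    d=np.asarray(uv,float)-[c['cx'],c['cy']]; r=np.hypot(*np.moveaxis(d,-1,0)); th=r/f
    k=np.where(r>1e-9,np.sin(th)/np.maximum(r,1e-9),1/f)
    v=np.stack([d[...,0]*k,d[...,1]*k,np.cos(th)],-1)
    return Rt@T[:3,3]+o['eef_pos'], v/v[...,2:]@T[:3,:3].T@Rt.T
def wplane(c,uv,h):
    o,v=wrays(c,uv); return o+v*((h-o[2])/v[...,2])[...,None]
def wcloud(c):
    z=c['z_map']; v,u=np.mgrid[:z.shape[0],:z.shape[1]]; o,d=wrays(c,np.stack([u,v],-1)); W=o+d*z[...,None]; W[z==0]=np.nan; return W
E
python3 - <<'E'
from m import *
c=load('w1'); print(np.round(wplane(c,[[262,55],[320,55],[262,207],[316,207]],.011)*1000,1))
W=wcloud(c)
for lab,lo,hi in (('plate',.006,.022),('handle',.035,.05)):
    m=np.zeros(W.shape[:2],np.uint8); m[45:220,250:330]=1
    m&=((W[...,2]>lo)&(W[...,2]<hi)).astype(np.uint8)
    n,l,s,_=cv2.connectedComponentsWithStats(m); P=W[l==1+np.argmax(s[1:,4])]
    print(lab,len(P),rect(P[:,:2]),np.round(np.median(P,0)*1000,1))
g=cv2.cvtColor(c['img'],cv2.COLOR_RGB2GRAY); print(g[195,255:325:2]); print(g[60,255:325:2])
E
```

```text
[[ 552.8 -199.    11. ]
 [ 554.4 -249.3   11. ]
 [ 414.8 -201.1   11. ]
 [ 416.1 -251.2   11. ]]
plate 8137 (array([ 484.5, -224.4]), array([140.3,  50.5]), 0.73) [ 490.2 -224.1   11.2]
handle 596 (array([ 426.9, -224.9]), array([23.8, 17.7]), 1.28) [ 427.8 -224.7   40.7]
[138 122 121  96  65  53  52  53  52  52  52  51  47  50  56  64  80  89
  89  88  88  82  70  86  88  87  87  87  88  88 120 167 169 169 169]
[170 170 169 156 105 102 103 102 103 102 103 103 104 104 103 103 103 102
 102 103 103 102 103 102 103 101 102 102 102 101 102 102 142 169 170]
```

servo_tool:
  series: "-1 0 .0035 .03 0 0 .5;-1 0 .0035 .06 0 0 .5;-1 0 .0035 .085 0 0 .5;-1 0 .0035 .105 0 0 .5;-1 0 .0035 .115 0 0 .5;-1 0 .0035 .119 0 0 .5;-1 0 .0035 .119 0 0 .5;-.3 0 .0035 .119 0 0 .5;0 0 .0035 .119 0 0 .5;.3 0 .0035 .119 0 0 .5;1 0 .0035 .119 0 0 .5;1 0 .0035 .119 0 0 .5"

```text
time_s: 2.15
eef_pos: [0.4266, -0.2267, 0.0427]
eef_rot: [0.0, 1.0, 0.005, 0.0]
wrist_force: [-0.4, -0.5, 0.6]
opening: 0.301
grasp_force: 0.0
```

servo_tool:
  series: "1 0 0 0 0 0 0;1 0 0 0 0 0 0;1 0 0 0 0 0 0;1 0 0 0 0 0 0"

```text
time_s: 2.48
eef_pos: [0.4265, -0.2265, 0.0427]
eef_rot: [0.0, 1.0, 0.005, 0.0]
wrist_force: [-0.6, 1.3, 6.5]
opening: 0.169
grasp_force: 58.6
```

servo_tool:
  series: "1 0 0 -.01 0 0 0;1 0 0 -.03 0 0 0;1 0 0 -.055 0 0 0;1 0 0 -.08 0 0 0;1 0 -.01 -.1 0 0 0;1 0 -.035 -.115 0 0 -3;1 0 -.07 -.115 0 0 -6;1 -.01 -.1 -.115 0 0 -9;1 -.02 -.13 -.115 0 0 -10.9;1 -.025 -.15 -.115 0 0 -10.9;1 -.025 -.16 -.115 0 0 -10.9;1 -.025 -.16 -.115 0 0 -10.9"

```text
time_s: 3.48
eef_pos: [0.3992, -0.065, 0.1572]
eef_rot: [-0.0, 0.995, 0.101, 0.0]
wrist_force: [0.2, 0.1, -2.6]
opening: 0.17
grasp_force: 58.8
```

servo_tool:
  series: "1 0 0 0 0 0 0;1 0 0 0 0 0 0"

```text
time_s: 3.65
eef_pos: [0.4002, -0.0676, 0.1574]
eef_rot: [0.0, 0.995, 0.1, 0.0]
wrist_force: [0.3, 0.3, -2.3]
opening: 0.167
grasp_force: 58.8
```

```bash
python3 - <<'E'
from h import *
c=shot('wrist','w2'); o=c['obs']; print(o['time_s'],o['eef_pos'],o['eef_rot'],o['wrist_force'],o['torque'],o['opening'])
E
```

```text
3.65 [ 0.40024969 -0.06764796  0.1573707 ] [4.45498048e-04 9.95010228e-01 9.97715229e-02 3.00137145e-04] [ 0.3338329   0.28427425 -2.26688104] [ 0.00541614  0.09648784 -0.01306583] 0.16726019854197294
```

View pics/w2.png

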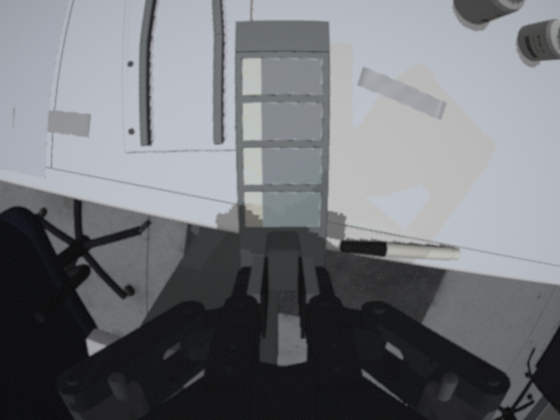

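The carrier is held straight in the hand, at columns 237–329 and rows 22–230. The rails lie at columns 145 and 219, with their near ends at about row 144. I'll fit the rails and the plate.

```bash
python3 - <<'E'
from m import *
c=load('w2'); W=wcloud(c); g=cv2.cvtColor(c['img'],cv2.COLOR_RGB2GRAY)
# rails by depth
m=((W[...,2]>.0145)&(W[...,2]<.022)).astype(np.uint8); m[155:]=0; m[:,234:]=0; m[:,:120]=0
n,l,s,_=cv2.connectedComponentsWithStats(m)
for k in range(1,n):
    if s[k,4]>150:
        P=W[l==k]; vx,vy,x,y=cv2.fitLine((P[:,:2]).astype(np.float32),cv2.DIST_HUBER,0,.001,.001).ravel()
        print('rail',s[k],rect(P[:,:2]),'ang',np.degrees(np.arctan(vy/vx)),'z',np.median(P[:,2]),'xmin pt',P[P[:,0].argmin()])
print('deck z',np.nanmedian(W[20:140,160:205,2]),'bench',np.nanmedian(W[160:170,100:200,2]))
# dark rail top rows
for v in (20,60,100,140):
    r=g[v,120:234]; d=np.where(r<120)[0]+120; print(v,d.min() if len(d) else None,d)
# deck near edge
for u in (150,180,200): print(u,g[140:165,u])
# plate
m=((W[...,2]>.1)&(W[...,2]<.15)).astype(np.uint8); m[205:]=0
n,l,s,_=cv2.connectedComponentsWithStats(m); P=W[l==1+np.argmax(s[1:,4])]
print('plate',rect(P[:,:2]),np.median(P,0)); A=np.c_[P[:,:2]-P[:,:2].mean(0),np.ones(len(P))]; k=np.linalg.lstsq(A,P[:,2],rcond=None)[0]; print('slopes',k)
print('corners',wplane(c,[[237,22],[329,22]],.128),wplane(c,[[240,230],[326,230]],.128))
E
```

```text
rail [ 139    0   15  146 1226] (array([492.3,  80.1]), array([137.2,  11.3]), 9.08) ang 9.514107 z 0.0169941011920961 xmin pt [0.4244135  0.07098432 0.01595426]
rail [ 212    0   12  144 1335] (array([501.2,  11.2]), array([129.4,  10.2]), 11.79) ang 11.451407 z 0.01691263533370574 xmin pt [0.43700229 0.00301823 0.01581278]
deck z 0.007133516595062395 bench -0.0008118175080974455
20 143 [143 144 145 146 147 148 149 150 151 152 153 214 215 216 217 218 219 220
 221 222 223]
60 140 [140 141 142 143 144 145 146 147 148 149 214 215 216 217 218 219 220 221
 222 223]
100 140 [140 141 142 143 144 145 146 147 148 149 214 215 216 217 218 219 220 221
 222]
140 141 [141 142 143 144 145 146 147 148 149 150 151 215 216 217 218 219 220 221
 222 223]
150 [ 81  66  66  72  95 129 164 185 192 191 181 173 181 190 192 192 193 193
 192 193 193 193 193 192 192]
180 [193 192 193 193 193 193 193 194 192 185 170 167 183 192 193 193 194 193
 194 194 194 193 193 194 194]
200 [193 194 194 193 193 194 193 194 192 183 172 184 192 194 194 194 194 193
 194 193 194 194 193 194 194]
plate (array([475.1, -51. ]), array([101.7,  50.5]), 11.75) [ 0.47482005 -0.05117723  0.12401769]
slopes [-0.03917818  0.00060173  0.12379587]
corners [[ 0.51736408 -0.01892148  0.128     ]
 [ 0.52678526 -0.06502781  0.128     ]] [[ 0.40712193 -0.04103765  0.128     ]
 [ 0.41671216 -0.08793041  0.128     ]]
```

```bash
python3 - <<'E'
from m import *
c=load('w2'); g=cv2.cvtColor(c['img'],cv2.COLOR_RGB2GRAY).astype(float)
def edge(row,a,b,t=130):  # subpixel crossing from a to b
    s=1 if b>a else -1; u=np.arange(a,b,s); r=row[u]; i=np.where(r>t)[0][0]; return u[i]-s*(r[i]-t)/(r[i]-r[i-1])
V=np.arange(40,136,4); o,ax=[],[]
def fit(uvs,h):
    P=wplane(c,uvs,h)[:,:2]; k=np.polyfit(P[:,0],P[:,1],1); return k,P
out={}
for nm,a,b in (('Lin',146,165),('Lout',144,125),('Rin',218,200),('Rout',218,232)):
    uv=[[edge(g[v],a,b),v] for v in V]
    for h in (.018,):
        k,P=fit(uv,h); r=P[:,1]-np.polyval(k,P[:,0]); out[nm]=k
        print(nm,np.degrees(np.arctan(k[0])),np.polyval(k,.45)*1000,'x',P[0,0],P[-1,0],'rms mm',r.std()*1000)
for u in (165,180,195):
    print('deck near edge',wplane(c,[[u,150.5]],.008)[0])
print('rail ends',wplane(c,[[145,145],[219,143]],.017))
E
python3 - <<'E'
import sys; sys.path.insert(0,'.')
from m import *
# head / rails in first views
c=load('top0'); W=cloud(c)
m=((W[...,2]>.055)&(W[...,2]<.067)).astype(np.uint8); m[:150]=0;m[190:]=0;m[:,:215]=0;m[:,262:]=0
n,l,s,_=cv2.connectedComponentsWithStats(m);P=W[l==1+np.argmax(s[1:,4])];print('head',rect(P[:,:2]),np.median(P,0))
E
```

```text
Lin 10.45587271949371 64.01047784935609 x 0.5210350634577119 0.43802727607450337 rms mm 0.33931920566347873
Lout 10.70613555719825 75.07909667626069 x 0.5203608395221853 0.43652102461678954 rms mm 0.08700247497739912
Rin 10.730662822079147 4.348714851862584 x 0.5264468621871685 0.44685904834237 rms mm 0.1103509790702707
Rout 10.448511965579947 -4.470731566044495 x 0.527577046139596 0.4483118546358896 rms mm 0.22191719948927782
deck near edge [0.42156846 0.04913069 0.008     ]
deck near edge [0.42394456 0.03439928 0.008     ]
deck near edge [0.42633035 0.02010506 0.008     ]
rail ends [[ 0.42519605  0.06644486  0.017     ]
 [ 0.43808258 -0.00248889  0.017     ]]
head (array([646.4,  60.8]), array([131.1, 105. ]), -81.92) [0.64251777 0.07414221 0.06076677]
```

servo_tool:
  series: "1 .008 -.014 0 0 .5 0;1 .018 -.03 .005 0 1 .5;1 .028 -.046 .015 0 1.5 1;1 .038 -.062 .03 0 2.2 1;1 .047 -.077 .045 0 2.2 1;1 .053 -.087 .057 0 2.2 1;1 .0556 -.0918 .066 0 2.2 1;1 .0556 -.0918 .07 0 2.2 1;1 .0556 -.0918 .072 0 2.2 1;1 .0556 -.0918 .072 0 2.2 1;1 .0556 -.0918 .072 0 2.2 1"

```text
time_s: 4.62
eef_pos: [0.4363, 0.0335, 0.0855]
eef_rot: [-0.002, 0.996, 0.091, 0.019]
wrist_force: [-0.2, -0.3, -2.3]
opening: 0.167
grasp_force: 58.9
```

```bash
python3 - <<'E'
from h import *
c=shot('wrist','w3'); o=c['obs']; print(o['time_s'],o['eef_pos'],o['eef_rot'],o['wrist_force'],o['opening'])
W=wcloud(c)
from m import rect
m=((W[...,2]>.035)&(W[...,2]<.08)).astype(np.uint8); m[205:]=0; m[:,:200]=0; m[:,360:]=0
n,l,s,_=cv2.connectedComponentsWithStats(m); k=1+np.argmax(s[1:,4]); P=W[l==k]; print(s[k])
print('plate',rect(P[:,:2]),np.median(P,0)); A=np.c_[P[:,:2]-P[:,:2].mean(0),np.ones(len(P))]; print('slopes',np.linalg.lstsq(A,P[:,2],rcond=None)[0])
E
```

```text
4.6167 [0.43627839 0.03346886 0.08547293] [-0.00172106  0.99568815  0.09068713  0.01944203] [-0.19262821 -0.26082922 -2.26281777] 0.16713638853140367
[  235    21    95   184 17139]
plate (array([512.6,  48.9]), array([101.6,  50.6]), 10.49) [0.51225643 0.04877632 0.05486952]
slopes [-0.00264929  0.00988087  0.05484482]
```

View pics/w3.png

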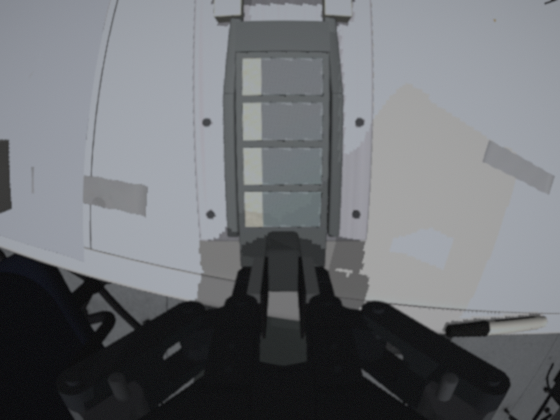

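The plate hangs level between the rails, with screws at (206,122), (359,122), (211,214) and (356,214). I'll use these to check the centring.

```bash
python3 - <<'E'
from h import *
c=load('w3'); g=cv2.cvtColor(c['img'],cv2.COLOR_RGB2GRAY)
uv=[]
for u,v in [(206,122),(359,122),(211,214),(356,214)]:
    p=g[v-7:v+8,u-7:u+8].astype(float); w=np.clip(np.median(p)-25-p,0,None); yy,xx=np.mgrid[-7:8,-7:8]; uv.append([u+(w*xx).sum()/w.sum(),v+(w*yy).sum()/w.sum()])
P=wplane(c,uv,.008)[:,:2]*1000; print(np.round(uv,1),np.round(P,1))
a=(P[0]+P[1])/2; b=(P[2]+P[3])/2; d=a-b; ang=np.arctan2(d[1],d[0]); print('mids',a,b,'ang from mids',np.degrees(ang),'sides',np.degrees(np.arctan2(*(P[0]-P[2])[::-1])),np.degrees(np.arctan2(*(P[1]-P[3])[::-1])))
t=c['obs']['eef_pos'][:2]*1000; pl=np.array([512.6,48.9]); th=np.radians(10.6)
for q,n in ((t,'tcp'),(pl,'plate')): 
    e=q-b; print(n,'lateral off',-np.sin(th)*e[0]+np.cos(th)*e[1])
E
```

```text
[[206.2 122. ]
 [359.1 122. ]
 [210.1 214.1]
 [355.7 213.9]] [[498.8  98.9]
 [517.7  -3.1]
 [435.   86.9]
 [454.2 -15. ]]
mids [508.26888238  47.91677068] [444.61072705  35.9434985 ] ang from mids 10.652142821873763 sides 10.654517362827038 10.649758545849041
tcp lateral off -0.8996648641791494
plate lateral off 0.22868473774309628
```

servo_tool:
  series: "1 0 0 .007 0 0 0;1 0 0 .014 0 0 0;1 0 0 .021 0 0 0;1 0 0 .026 0 0 0;1 0 0 .03 0 0 0;1 0 0 .0325 0 0 0;1 0 0 .0325 0 0 0;1 0 0 .0325 0 0 0"

```text
time_s: 5.33
eef_pos: [0.437, 0.0346, 0.0523]
eef_rot: [-0.002, 0.996, 0.091, 0.019]
wrist_force: [0.7, 0.0, -2.2]
opening: 0.167
grasp_force: 58.9
```

servo_tool:
  series: "1 0 0 .0007 0 0 0;1 0 0 .0014 0 0 0;1 0 0 .0014 0 0 0;1 0 0 .0014 0 0 0"

```text
time_s: 5.67
eef_pos: [0.4372, 0.0346, 0.0513]
eef_rot: [-0.002, 0.996, 0.091, 0.019]
wrist_force: [-0.2, -1.0, -1.9]
opening: 0.166
grasp_force: 58.9
```

servo_tool:
  series: "1 0 0 .0006 0 0 0;1 0 0 .0011 0 0 0;1 0 0 .0011 0 0 0;1 0 0 .0011 0 0 0"

```text
time_s: 6.0
eef_pos: [0.4377, 0.0348, 0.0507]
eef_rot: [-0.002, 0.996, 0.091, 0.02]
wrist_force: [-1.3, 2.3, 5.4]
opening: 0.169
grasp_force: 60.1
```

servo_tool:
  series: ".3 0 0 0 0 0 0;.3 0 0 0 0 0 0;.3 0 0 -.001 0 0 0;.3 0 0 -.001 0 0 0;.3 0 0 -.001 0 0 0;1 0 0 -.001 0 0 0;1 0 0 -.001 0 0 0;1 0 0 -.001 0 0 0;1 0 0 -.001 0 0 0;1 0 0 -.001 0 0 0;1 0 0 -.001 0 0 0"

```text
time_s: 6.92
eef_pos: [0.4372, 0.0346, 0.0512]
eef_rot: [-0.002, 0.996, 0.091, 0.019]
wrist_force: [-1.3, 0.7, 5.5]
opening: 0.169
grasp_force: 58.7
```

servo_tool:
  series: "1 0 0 -.0004 0 0 0;1 .004 0 -.0002 0 0 0;1 .01 0 0 0 0 0;1 .017 0 .0003 0 0 0;1 .024 -.0001 .0005 0 0 0;1 .031 -.0001 .0008 0 0 0;1 .037 -.0001 .001 0 0 0;1 .042 -.0002 .0012 0 0 0;1 .045 -.0002 .0014 0 0 0;1 .045 -.0002 .0014 0 0 0;1 .045 -.0002 .0014 0 0 0"

```text
time_s: 7.83
eef_pos: [0.4812, 0.0429, 0.0513]
eef_rot: [-0.002, 0.996, 0.091, 0.019]
wrist_force: [-2.9, -0.1, 3.6]
opening: 0.162
grasp_force: 59.8
```

servo_tool:
  series: "1 .002 0 -.0001 0 0 0;1 .004 0 -.0001 0 0 0;1 .006 0 0 0 0 0;1 .008 0 .0001 0 0 0;1 .010 0 .0002 0 0 0;1 .012 -.0001 .0003 0 0 0;1 .014 -.0001 .0004 0 0 0;1 .016 -.0001 .0004 0 0 0;1 .018 -.0001 .0005 0 0 0;1 .020 -.0001 .0006 0 0 0;1 .020 -.0001 .0006 0 0 0;1 .020 -.0001 .0006 0 0 0"

```text
time_s: 8.83
eef_pos: [0.4977, 0.0464, 0.0511]
eef_rot: [-0.002, 0.996, 0.092, 0.015]
wrist_force: [-16.5, -5.0, 15.0]
opening: 0.163
grasp_force: 62.6
```

servo_tool:
  series: "1 0 0 -.0005 0 0 0;1 0 0 -.001 0 0 0;1 0 0 -.0015 0 0 0;1 0 0 -.0015 0 0 0;1 0 0 -.0015 0 0 0"

```text
time_s: 9.25
eef_pos: [0.4982, 0.0467, 0.0517]
eef_rot: [-0.002, 0.996, 0.091, 0.016]
wrist_force: [-7.9, -3.6, 1.4]
opening: 0.162
grasp_force: 58.9
```

servo_tool:
  series: "1 .001 0 0 0 0 0;1 .002 0 0 0 0 0;1 .003 0 .0001 0 0 0;1 .004 0 .0001 0 0 0;1 .005 0 .0002 0 0 0;1 .006 0 .0002 0 0 0;1 .006 0 .0002 0 0 0"

```text
time_s: 9.83
eef_pos: [0.5041, 0.0478, 0.0517]
eef_rot: [-0.002, 0.996, 0.091, 0.016]
wrist_force: [-8.5, -2.6, -0.1]
opening: 0.163
grasp_force: 58.8
```

servo_tool:
  series: "1 .001 0 0 0 0 0;1 .002 0 0 0 0 0;1 .003 0 .0001 0 0 0;1 .004 0 .0001 0 0 0;1 .004 0 .0001 0 0 0"

```text
time_s: 10.25
eef_pos: [0.5084, 0.0485, 0.0518]
eef_rot: [-0.002, 0.996, 0.091, 0.016]
wrist_force: [-6.6, -1.7, -1.4]
opening: 0.165
grasp_force: 58.7
```

servo_tool:
  series: "1 .001 0 0 0 0 0;1 .002 0 .0001 0 0 0;1 .003 0 .0001 0 0 0;1 .003 0 .0001 0 0 0"

```text
time_s: 10.58
eef_pos: [0.5114, 0.0491, 0.0518]
eef_rot: [-0.002, 0.996, 0.091, 0.016]
wrist_force: [-7.1, -2.5, -0.4]
opening: 0.167
grasp_force: 58.6
```

servo_tool:
  series: "1 .001 0 0 0 0 0;1 .002 0 .0001 0 0 0;1 .003 0 .0001 0 0 0;1 .003 0 .0001 0 0 0"

```text
time_s: 10.92
eef_pos: [0.5143, 0.0496, 0.0518]
eef_rot: [-0.002, 0.996, 0.091, 0.016]
wrist_force: [-6.3, -2.5, -0.9]
opening: 0.165
grasp_force: 58.6
```

servo_tool:
  series: "1 .001 0 0 0 0 0;1 .002 0 .0001 0 0 0;1 .002 0 .0001 0 0 0"

```text
time_s: 11.17
eef_pos: [0.5154, 0.0499, 0.0515]
eef_rot: [-0.002, 0.996, 0.091, 0.015]
wrist_force: [-8.5, -3.6, 0.6]
opening: 0.166
grasp_force: 58.9
```

servo_tool:
  series: "1 .0007 0 0 0 0 0;1 .0015 0 .0001 0 0 0;1 .0015 0 .0001 0 0 0;1 .0015 0 .0001 0 0 0"

```text
time_s: 11.5
eef_pos: [0.516, 0.0501, 0.0513]
eef_rot: [-0.002, 0.996, 0.092, 0.014]
wrist_force: [-12.0, -4.3, 3.6]
opening: 0.162
grasp_force: 59.9
```

servo_tool:
  series: "1 .0007 0 -.0003 0 0 0;1 .0015 0 -.0006 0 0 0;1 .0015 0 -.0006 0 0 0;1 .0015 0 -.0006 0 0 0"

```text
time_s: 11.83
eef_pos: [0.5172, 0.0503, 0.0517]
eef_rot: [-0.002, 0.996, 0.092, 0.014]
wrist_force: [-11.5, -4.9, 3.1]
opening: 0.163
grasp_force: 59.2
```

servo_tool:
  series: "1 .0007 0 -.0003 0 0 0;1 .0015 0 -.0006 0 0 0;1 .0015 0 -.0006 0 0 0;1 .0015 0 -.0006 0 0 0"

```text
time_s: 12.17
eef_pos: [0.5182, 0.0506, 0.0521]
eef_rot: [-0.002, 0.996, 0.092, 0.014]
wrist_force: [-13.2, -4.2, 1.6]
opening: 0.162
grasp_force: 59.2
```

servo_tool:
  series: "1 .0007 0 -.0002 0 0 0;1 .0015 0 -.0004 0 0 0;1 .0015 0 -.0004 0 0 0;1 .0015 0 -.0004 0 0 0"

```text
time_s: 12.5
eef_pos: [0.5192, 0.0508, 0.0524]
eef_rot: [-0.002, 0.996, 0.092, 0.013]
wrist_force: [-14.0, -5.9, 1.7]
opening: 0.161
grasp_force: 59.2
```

servo_tool:
  series: "1 .0006 0 -.0002 0 0 0;1 .0012 0 -.0004 0 0 0;1 .0012 0 -.0004 0 0 0;1 .0012 0 -.0004 0 0 0"

```text
time_s: 12.83
eef_pos: [0.5201, 0.0509, 0.0527]
eef_rot: [-0.002, 0.996, 0.092, 0.013]
wrist_force: [-14.2, -5.6, 2.2]
opening: 0.167
grasp_force: 59.3
```

servo_tool:
  series: "1 .0006 0 0 0 0 0;1 .0012 0 0 0 0 0;1 .0012 0 0 0 0 0;1 .0012 0 0 0 0 0"

```text
time_s: 13.17
eef_pos: [0.5204, 0.051, 0.0525]
eef_rot: [-0.002, 0.996, 0.092, 0.012]
wrist_force: [-17.0, -7.5, 3.5]
opening: 0.157
grasp_force: 59.8
```

servo_tool:
  series: "1 -.001 0 0 0 0 0;1 -.002 0 0 0 0 0;.5 -.002 0 0 0 0 0;.3 -.002 0 0 0 0 0;.3 -.002 0 0 0 0 0;.2 -.002 0 0 0 0 0;.2 -.002 0 0 0 0 0"

```text
time_s: 13.75
eef_pos: [0.5256, 0.0511, 0.0557]
eef_rot: [-0.002, 0.996, 0.091, 0.02]
wrist_force: [-0.4, -0.8, -0.1]
opening: 0.401
grasp_force: 0.0
```

```bash
python3 - <<'E'
from h import *
from m import rect
c=shot('wrist','w4'); o=c['obs']; print(o['time_s'],o['eef_pos'],o['eef_rot'],o['wrist_force'],o['opening'])
cv2.imwrite('pics/w4c.png',c['img'][:,:,::-1])
E
```

```text
13.75 [0.52563112 0.05113869 0.05567139] [-0.00182546  0.99562777  0.09127136  0.01978766] [-0.41886055 -0.84741081 -0.13282126] 0.4014517802722378
```

View pics/w4.png

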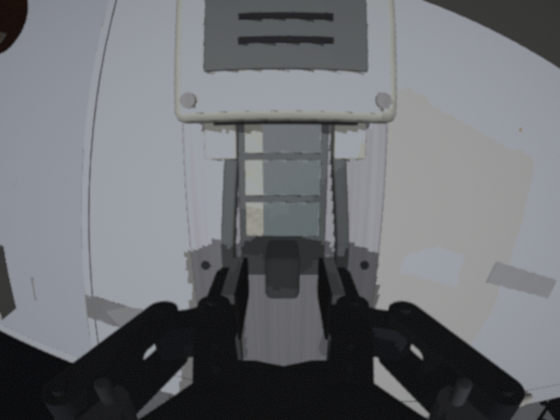

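The fingers are open and the handle stands free between them at (283,270). The carrier is under the head and centred. I'll lift off, back away, and check by nudging the handle from behind with shut fingers.

servo_tool:
  series: "-.2 0 0 -.005 0 0 0;-.2 0 0 -.02 0 0 0;-.2 -.003 0 -.04 0 0 0;-.2 -.012 0 -.055 0 -1 0;0 -.025 0 -.06 0 -2.2 0;.3 -.04 0 -.06 0 -2.2 0;1 -.055 0 -.06 0 -2.2 0;1 -.06 0 -.06 0 -2.2 0;1 -.06 0 -.06 0 -2.2 0;1 -.06 0 -.06 0 -2.2 0;1 -.06 0 -.06 0 -2.2 0;1 -.06 0 -.06 0 -2.2 0"

```text
time_s: 14.8
eef_pos: [0.4645, 0.0398, 0.1131]
eef_rot: [-0.0, 0.996, 0.091, 0.0]
wrist_force: [-0.3, 0.3, -0.8]
opening: 0.001
grasp_force: 0.0
```

```bash
cat > hm.py <<'E'
from h import *
from m import rect
import sys
c=shot('wrist',sys.argv[1]); o=c['obs']; print(o['time_s'],o['eef_pos'],o['eef_rot'],o['wrist_force'],o['opening'])
W=wcloud(c); m=((W[...,2]>.042)&(W[...,2]<.056)&(W[...,0]>.46)&(W[...,0]<.57)&(abs(W[...,1]-.052)<.04)).astype(np.uint8)
n,l,s,_=cv2.connectedComponentsWithStats(m); k=1+np.argmax(s[1:,4]); P=W[l==k]; print(s[k],'handle',rect(P[:,:2]),np.median(P,0))
u=np.array([np.cos(.1859),np.sin(.1859)]); e=rect(P[:,:2])[0]/1000-[.577,.060]; print('handle centre in reader',e@u,-u[1]*e[0]+u[0]*e[1])
m=((W[...,2]>.016)&(W[...,2]<.024)&(W[...,0]>.52)&(W[...,0]<.585)&(abs(W[...,1]-.055)<.02)); print('plate top',np.median(W[m],0))
P=W[m]; A=np.c_[P[:,:2]-P[:,:2].mean(0),np.ones(len(P))]; print('slopes',np.linalg.lstsq(A,P[:,2],rcond=None)[0])
E
python3 hm.py w5
```

```text
14.8 [0.46445935 0.03976664 0.11308171] [-1.19927234e-04  9.95825842e-01  9.12731643e-02  2.97013062e-04] [-0.33941073  0.3319051  -0.75054152] 0.000936844230778626
[ 268  125   29   38 1047] handle (array([519.2,  51.5]), array([23.6, 17.8]), 10.62) [0.51942354 0.05143693 0.04858846]
handle centre in reader -0.058375187742546526 0.002329690112963946
plate top [0.55463765 0.05591165 0.019394  ]
slopes [0.00097419 0.00620504 0.01939434]
```

View pics/w5.png

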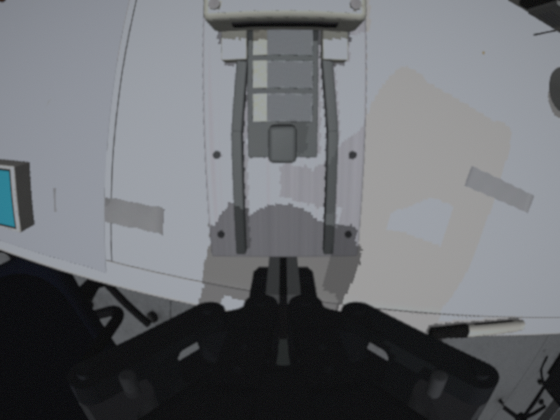

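servo_tool:
  series: "1 0 -.0015 .02 0 0 0;1 0 -.0015 .04 0 0 0;1 0 -.0015 .055 0 0 0;1 0 -.0015 .062 0 0 0;1 .005 -.0015 .062 0 0 0;1 .013 -.0015 .062 0 0 0;1 .02 -.0015 .062 0 0 0;1 .025 -.0015 .062 0 0 0;1 .028 -.0015 .062 0 0 0;1 .028 -.0015 .062 0 0 0;1 .028 -.0015 .062 0 0 0"

```text
time_s: 15.77
eef_pos: [0.4912, 0.0464, 0.0512]
eef_rot: [-0.0, 0.996, 0.091, 0.0]
wrist_force: [-0.1, -0.6, 0.9]
opening: 0.004
grasp_force: 0.0
```

servo_tool:
  series: "1 .001 0 0 0 0 0;1 .002 0 0 0 0 0;1 .003 0 0 0 0 0;1 .003 0 0 0 0 0"

```text
time_s: 16.1
eef_pos: [0.494, 0.0469, 0.051]
eef_rot: [-0.0, 0.996, 0.091, 0.0]
wrist_force: [0.3, 0.0, 0.1]
opening: 0.002
grasp_force: 0.0
```

servo_tool:
  series: "1 .001 0 0 0 0 0;1 .002 0 0 0 0 0;1 .002 0 0 0 0 0;1 .002 0 0 0 0 0"

```text
time_s: 16.43
eef_pos: [0.4959, 0.0473, 0.0509]
eef_rot: [-0.0, 0.996, 0.091, -0.0]
wrist_force: [0.3, -0.5, 0.8]
opening: -0.001
grasp_force: 0.0
```

servo_tool:
  series: "1 .001 0 0 0 0 0;1 .0015 0 0 0 0 0;1 .0015 0 0 0 0 0;1 .0015 0 0 0 0 0"

```text
time_s: 16.77
eef_pos: [0.4974, 0.0476, 0.0509]
eef_rot: [-0.0, 0.996, 0.091, -0.0]
wrist_force: [0.1, 0.0, -0.6]
opening: 0.001
grasp_force: 0.0
```

servo_tool:
  series: "1 .0007 0 0 0 0 0;1 .0015 0 0 0 0 0;1 .0015 0 0 0 0 0;1 .0015 0 0 0 0 0"

```text
time_s: 17.1
eef_pos: [0.4986, 0.0478, 0.0508]
eef_rot: [-0.0, 0.996, 0.091, -0.0]
wrist_force: [-1.3, 0.2, 1.6]
opening: 0.002
grasp_force: 0.7
```

servo_tool:
  series: "1 .0007 0 0 0 0 0;1 .001 0 0 0 0 0;1 .001 0 0 0 0 0;1 .001 0 0 0 0 0"

```text
time_s: 17.43
eef_pos: [0.4988, 0.0479, 0.0507]
eef_rot: [-0.0, 0.996, 0.091, -0.001]
wrist_force: [-5.0, -1.3, 3.5]
opening: 0.001
grasp_force: 3.1
```

servo_tool:
  series: "1 .0005 0 0 0 0 0;1 .001 0 0 0 0 0;1 .001 0 0 0 0 0;1 .001 0 0 0 0 0"

```text
time_s: 17.77
eef_pos: [0.4989, 0.0479, 0.0505]
eef_rot: [-0.0, 0.996, 0.091, -0.002]
wrist_force: [-8.3, -2.4, 6.0]
opening: -0.0
grasp_force: 5.3
```

servo_tool:
  series: "1 .0005 0 0 0 0 0;1 .001 0 0 0 0 0;1 .001 0 0 0 0 0;1 .001 0 0 0 0 0"

```text
time_s: 18.1
eef_pos: [0.499, 0.048, 0.0505]
eef_rot: [-0.0, 0.996, 0.092, -0.003]
wrist_force: [-11.5, -3.2, 8.2]
opening: -0.002
grasp_force: 7.6
```

servo_tool:
  series: "1 .0005 0 -.0005 0 0 0;1 .001 0 -.001 0 0 0;1 .001 0 -.001 0 0 0;1 .001 0 -.001 0 0 0"

```text
time_s: 18.43
eef_pos: [0.4991, 0.0483, 0.0507]
eef_rot: [-0.0, 0.996, 0.092, -0.004]
wrist_force: [-11.1, -4.8, 4.8]
opening: -0.001
grasp_force: 5.8
```

servo_tool:
  series: "1 .0004 0 -.0003 0 0 0;1 .0008 0 -.0006 0 0 0;1 .0008 0 -.0006 0 0 0;1 .0008 0 -.0006 0 0 0"

```text
time_s: 18.77
eef_pos: [0.4992, 0.0484, 0.0508]
eef_rot: [-0.0, 0.996, 0.092, -0.005]
wrist_force: [-12.0, -4.9, 2.7]
opening: -0.0
grasp_force: 5.3
```

servo_tool:
  series: "1 .0005 0 -.0002 0 0 0;1 .001 0 -.0004 0 0 0;1 .001 0 -.0004 0 0 0;1 .001 0 -.0004 0 0 0"

```text
time_s: 19.1
eef_pos: [0.4993, 0.0485, 0.0508]
eef_rot: [-0.0, 0.996, 0.092, -0.006]
wrist_force: [-14.0, -4.5, 1.6]
opening: 0.002
grasp_force: 5.9
```

```bash
python3 hm.py w6
```

```text
19.1 [0.4993468  0.04854182 0.05079117] [-3.84614435e-04  9.95775690e-01  9.16401564e-02 -5.71913991e-03] [-14.04904958  -4.48709248   1.59325676] 0.002309497763208192
[ 267  206   39   56 1985] handle (array([519.4,  51.8]), array([24., 18.]), 10.17) [0.52029355 0.05199996 0.04871653]
handle centre in reader -0.05812318435194914 0.0025875549828617596
plate top [0.55561255 0.05600705 0.01941581]
slopes [0.00043513 0.00704086 0.01941534]
```

servo_tool:
  series: "1 -.002 0 0 0 0 0;1 -.006 0 0 0 0 0;1 -.015 0 0 0 0 0;1 -.025 0 -.01 0 0 0;1 -.03 0 -.03 0 0 0;1 -.03 0 -.05 0 0 0;1 -.03 0 -.062 0 0 0;1 -.03 0 -.062 0 0 0;1 -.03 0 -.062 0 0 0"

```text
time_s: 19.9
eef_pos: [0.4757, 0.0433, 0.1156]
eef_rot: [0.0, 0.996, 0.091, 0.001]
wrist_force: [-0.7, 0.2, -0.6]
opening: 0.003
grasp_force: 0.0
```

```bash
python3 hm.py w7
```

```text
19.9 [0.47569991 0.04328432 0.11561472] [1.13294211e-04 9.95828279e-01 9.12359851e-02 1.42190970e-03] [-0.68174558  0.21714962 -0.6169741 ] 0.0032074899418764596
[ 270  143   28   37 1007] handle (array([519.3,  51.9]), array([23.7, 17.6]), 10.6) [0.5197452  0.05193137 0.04864584]
handle centre in reader -0.058202978271863874 0.002704315123083669
plate top [0.55482192 0.05587196 0.01943133]
slopes [0.00140163 0.00643213 0.01943478]
```

The carrier stayed where it was pushed, so there was no spring-back, and it lies flat. I'm handing in.

```bash
python3 -c "
from bench import ctrl; print(ctrl.hand_in())"
```

```text
the job is handed in; nothing more can be done
None
```

I handed the job in with the carrier lying flat under the head and apparently fully home: a 15 N check push moved it only about 0.25 mm, and it did not spring back. I couldn't read the pin's travel directly. The hardest push was about 19 N, the gripper is clear, nothing around was touched as far as I could see, and the hand-in returned no verdict.

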